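Lever open the label printer and set its carriage to the loading stop

ROBOT

A 7-joint arm with a two-finger parallel gripper is mounted at the origin on the work surface. World frame = base frame: x ahead of the robot, y to its left, z up, the work surface at z = 0. Lengths are in m, angles in degrees, forces in N, time in s.
With the tool pointing down it reaches from about 0.425 to 0.875 m from the base axis. Payload 4.7 kg.
Tool frame: the origin (TCP) lies midway between the tips of the shut fingers; the grasp point (between the pads) lies 19 mm behind it; z points along the fingers, y is the direction in which the jaws open and shut (so a half turn about z gives the same grasp; the last joint's range is limited). The gripper opens to 87 mm and grips with 3 to 60 N. Pads are 19 mm wide; open, the fingers measure 117 mm over their backs; the gripper's body (75 mm by 190 mm) begins 51 mm behind the grasp point.
Start: joints at [-67.03, 18.392, -4.016, 83.108, 1.295, 78.541, -3.26], TCP at [0.245, 0.602, 0.223] pointing down, gripper open.
Joint ranges: [-163.93, 163.93], [-17.29, 119.83], [-79.2, 71.16], [3.27, 140.29], [-89.18, 269.18], [5.43, 117.66], [-154.24, 154.24]. Speed limits (degrees/s): [147.25, 147.25, 180, 180, 180, 180, 180].

INTERFACE

Orientations are given as [roll, pitch, yaw] about the fixed x, y, z axes, in that order (R = Rz(yaw) Ry(pitch) Rx(roll)).
In Python, from cell import env gives the robot as it stands. The module is installed in compiled form; this text tells all that it offers.
- The arm moves only by the tool servo_tool, never from a script. Its argument "plan" is a list of rows, each a list of 3 entries, a list of its own where there are three numbers: the opening, from 0 (shut) to 1 (fully open), then the shift along the tool's x, y, z in cm, then the turn, a rotation vector about the tool's x, y, z in degrees. A call has 1 to 20 rows; each row shifts and turns the pose as measured when the row begins, along the tool's axes as they then stand; what a row does not reach is not made up. A row lasts 1/12 s, in which the tool goes at most 41.7 mm and 7.16 degrees, less where a joint would pass 70% of its speed; a pose out of reach is approached as far as the arm can. A call is refused whole if a number of a shift passes 4.17 or a number of a turn 7.16, either way. A call with a gripper value outside its range is refused whole. The fingers move at their own pace and stop on an object; "force" is the grip in N (left out, the last holds). Time passes only in rows, so rows that do not move let the fingers close. It gives the time, the measured TCP pose, the force and the opening at its end, in the units of the state.
- env.get_obs(): the state, without advancing time (a new reading comes with each control period).
- env.read_camera(name): name is "scene" or "top" or "wrist"; returns a dict with "image" (420x560x3 uint8, blue, green, red), "fx", "fy", "cx", "cy" (pixels), "rvec" (rotation vector, rad) and "tvec" (3), from world to camera coordinates, as OpenCV has them; the wrist camera has in their place "T_tool_cam" (4x4, takes a point from camera to tool coordinates, whose origin is the TCP and whose axes are the flange's). Camera axes: x right, y down, z forward; pixel columns grow to the right and rows downward; lengths in m; the calibration is good to about 2 mm. The wrist camera is an equidistant fisheye: a pixel r from the principal point sees the ray r / f radians off the axis. A picture is of the moment at which its call begins: read the wrist's pose just before it. There is no depth.
- env.sign_off(): hands the job in, once; it reports no verdict.
The state is a dict: "time_s": time; "qpos": joint angles; "joint_velocities": joint speeds; "effort": joint torques, N m; "tool_pos": TCP position; "tool_rot": TCP orientation; "force": force on the tool from outside, world axes, zero at the start; "wrist_torque": the same for the moment, N m; "grip_width": finger opening in m.
Only numpy, scipy, OpenCV 4.12 (cv2) and the standard library are available. Lean on these libraries where they do the work, as an engineer would, in place of code of your own. Each camera call takes 0.05 s, during which the arm holds its last target. There are 200 camera calls.

TASK

The label printer on the specimen desk needs a new roll, but its cover has no handle and is caught shut. Take the flat pry tool, slip its blade into the slot under the cover's front edge and lever the cover up with the blade (do not touch the closed cover with the gripper), swing it right back until it stands upright or further, then push the carriage inside along its rail, all the way to the left as seen by the robot, until it clicks home at its stop. Finish with the pry tool lying flat inside the shallow white tray, and leave the other things on the desk where they stand.

Things in the scene. Friction and masses are not known exactly. Their poses are not given: they have to be found in the camera images.
- printer: desktop label printer, white on a grey base, fixed: 250 (x) x 200 (y) x 105 mm high plus the cover. Origin: centre of its underside; x from its front (robot's side) to its rear, y to its left as the robot sees it. Front part (x -125 to +25 mm): open compartment, 6 mm walls, floor at z = 30 mm, side walls up to z = 105 mm, front wall to z = 96 mm. Rear part solid, top z = 105 mm
- printer_slot (a point): middle of the mouth of the slot left between the front wall's top (z = 96 mm) and the closed cover's underside (z = 105 mm): 9 mm high, 188 mm wide (printer y), 6 mm through the wall into the open compartment. At printer x = -125, y = 0, z = 100.5 mm
- cover: the printer's flat grey cover plate, 150 x 200 x 6 mm, flush with its sides. Origin: rear edge, middle, underside, on the hinge line (printer x = 25, z = 105 mm). Closed, its axes are the printer's, the plate from x = 0 to -150 mm. Front edge swings up, stop at 1.8 rad. A catch holds it for the first 0.1 rad (6 N at the edge); then the stiff hinge keeps it where left (2.5 N)
- cover_lip (a point): middle of the cover's front edge, at its underside
- carriage (a joint): place of the carriage along its rail inside the compartment, m: 0 at the right end (as the robot sees it), grows to the left (printer y), hard stop at 0.078; a spring detent must be overcome from 0.064 to 0.070 (about 5 N), beyond it the carriage is clicked home. Rail friction about 1 N
- carriage_tab (a point): middle of the top of the carriage's upright black tab, 26 mm (printer x) x 14 mm (printer y), standing 32 mm above the 34 mm square carriage block; at printer x = -70 mm, z = 90 mm, y = -35 mm + the joint value. Free: 35 mm in front of the tab to the front wall, 50 mm on its right to the side wall
- pry: flat pry tool, loose on the desk: grey handle 100 x 22 (y) x 16 mm with a thin steel blade ahead of it, 80 mm long, 24 mm wide, 2.5 mm thick, at the handle's mid-height. About 90 g. Origin: underside of the handle's middle; x along the tool to the blade's end, z up as it lies. Centre of mass about 20 mm ahead of the origin
- pry_mid (a point): the centre of the pry tool's handle (8 mm above its origin)
- pry_tip (a point): middle of the blade's end, at half its thickness: 130 mm ahead of pry_mid
- tray: shallow open white tray, fixed to the desk, 250 (x) x 110 (y) x 18 mm, walls 4 mm, floor 4 mm thick. Origin: centre of its underside
- rack_a: bystander: cream tube rack with red-capped tubes, 160 x 80 x 100 mm, left of the printer. Origin: centre of its underside
- rack_b: bystander: a second such rack, 160 x 80 x 100 mm, right of the printer. Origin: centre of its underside
- mouse: bystander: grey computer mouse, 100 x 58 x 33 mm, in front of the printer. Origin: centre of its underside
- marker: bystander: grey marker pen with a black cap, 130 x 16 x 14 mm, lying beside the pry tool. Origin: underside, 15 mm from its middle
- roll: bystander: white label roll, 80 mm across, 50 mm high, standing beside the tray. Origin: centre of its underside
- bottle: bystander: clear bottle with a white cap, 60 mm across, 150 mm high, standing beside the pry tool. Origin: centre of its underside
- scanner: bystander: grey barcode scanner on a round stand, 90 mm across the foot, 163 mm high, far left. Origin: centre of its underside
- stapler: bystander: black stapler, 130 x 36 x 49 mm, far right. Origin: centre of its underside
Things that resemble listed ones, but are neither listed nor needed, are in the scene too. Leave any pink or yellow look-alike of the pry alone.

How it is judged (in metres and radians):
On the way, in this order (a step that is already met when the one before it is completed fails the run):
1. the blade has levered the cover more than 0.3 rad open, and is touching it (angle between cover's own z axis and vertical above 0.3 rad and contact force between pry and cover above 0.2 N), for 0.03 s.
2. the cover stands open, more than 1.35 rad (angle between cover's own z axis and vertical above 1.35 rad), for 0.2 s.
3. the carriage has clicked home past its detent (value of joint carriage above 0.074 m), for 0.2 s.
At the end, for the whole second after the job is handed in: The cover is open by more than 1.35 rad (upright is 1.57), the carriage stands beyond 0.074 m (its stop is at 0.078), and the pry tool lies at rest flat in the tray: handle centre and blade end both between its walls and less than 20 mm above the tray's underside (angle between cover's own z axis and vertical above 1.35 rad and value of joint carriage above 0.074 m and x of pry_mid in the frame of tray between -0.122 and 0.122 m and y of pry_mid in the frame of tray between -0.052 and 0.052 m and z of each of pry_mid, pry_tip in the frame of tray below 0.02 m and x of pry_tip in the frame of tray between -0.122 and 0.122 m and y of pry_tip in the frame of tray between -0.052 and 0.052 m and linear speed of pry below 0.02 m/s); the robot touches nothing.
It fails at once if the gripper or arm touches the cover while it is less than 0.3 rad open (angle between cover's own z axis and vertical below 0.3 rad and contact force between any of the fingers, the arm and cover above 0.5 N).
It fails at once if a bystander is moved more than 30 mm (distance of any of rack_a, rack_b, mouse, marker, roll, bottle, scanner, stapler from where it was at the start of the episode above 0.03 m).
It fails at once if a bystander is tipped over (angle between any of rack_a, rack_b, mouse, marker, roll, bottle, scanner, stapler's own z axis and vertical above 0.5 rad).
It also fails if it takes over 72 s, if anything falls off the work surface, if the arm or the gripper's body presses on something with over 40 N, if the wrist force passes 120 N, or if a joint passes its speed limit or range.

## Working session

There is one attempt and no reset: what is moved stays moved. The work goes in short steps, Python scripts to look and compute and a tool call to move; the robot and the scene stay as the last step left them, time stands still between calls to the robot, and variables do not carry over. Pictures are saved under pics/ and viewed, about 8 in all and at most 12, crops included, and the job is handed in when it is done.

Besides the shell and the picture viewer there is one more tool, called after ">>>" as a command line: name --argument value ..., lists and objects as JSON in quotes. servo_tool: Moves the arm, as the interface text tells. Its arguments: {"type":"object","properties":{"plan":{"type":"array"},"force":{"type":"number"}},"required":["plan"]}

```bash
mkdir -p pics; python3 - <<'E'
from cell import env
import cv2,pickle
o=env.get_obs();print(o)
d={n:env.read_camera(n) for n in("scene","top","wrist")}
pickle.dump((o,d),open('c0.pkl','wb'))
for n in d:
    cv2.imwrite(f'pics/{n}0.png',d[n]['image']);print(n,{k:v for k,v in d[n].items() if k!='image'})
E
```

```text
{'time_s': 0.0, 'qpos': array([-67.03217749,  18.44016759,  -4.01392069,  83.17352033,
         1.29369443,  78.54043286,  -3.26018478]), 'joint_velocities': array([-0.00553673, -0.01414743, -0.06294979,  0.05954745,  0.00271565,
       -0.00957219, -0.02644326]), 'effort': array([-5.05037278e-04, -4.91292286e+01, -4.03987644e-01, -3.12525845e+01,
       -6.39721518e-02,  4.38476563e-02,  1.37228412e-04]), 'tool_pos': array([0.24502714, 0.60146319, 0.22146083]), 'tool_rot': array([-1.79891040e+02,  4.88802308e-03,  1.57839927e+02]), 'force': array([ 0.18460497,  0.39343373, -0.55286129]), 'wrist_torque': array([ 0.01062145,  0.01354083, -0.04386783]), 'grip_width': 0.08712144932422687}
scene {'fx': 390.699778339575, 'fy': 390.699778339575, 'cx': 277.07897694836686, 'cy': 209.59797248842665, 'rvec': array([ 1.15253138,  2.23392026, -1.07034195]), 'tvec': array([ 0.34250751, -0.18831041,  1.7447127 ])}
top {'fx': 395.4559267357528, 'fy': 395.4559267357528, 'cx': 275.37255044658235, 'cy': 208.0448431589434, 'rvec': array([ 2.1740553 , -2.2111704 ,  0.08121777]), 'tvec': array([-0.00662629,  0.55675326,  1.21370991])}
wrist {'fx': 325.19226210127806, 'fy': 325.19226210127806, 'cx': 276.32106573221023, 'cy': 206.4388617687702, 'T_tool_cam': array([[ 7.19793775e-04, -9.56372164e-01, -2.92150245e-01,
         7.99887862e-02],
       [ 9.99999466e-01,  4.71560747e-04,  9.20094445e-04,
        -2.17387171e-03],
       [-7.42186128e-04, -2.92150752e-01,  9.56371992e-01,
        -1.62007955e-01],
       [ 0.00000000e+00,  0.00000000e+00,  0.00000000e+00,
         1.00000000e+00]])}
```

View pics/top0.png

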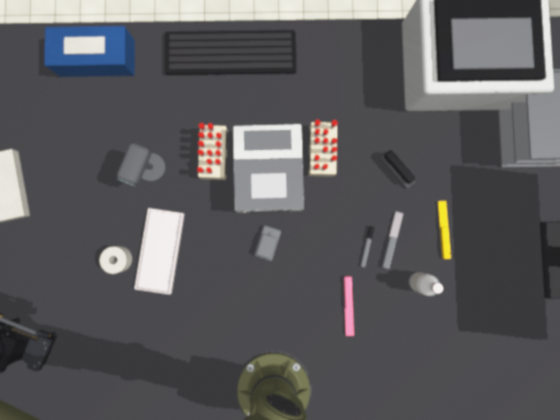

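View pics/scene0.png

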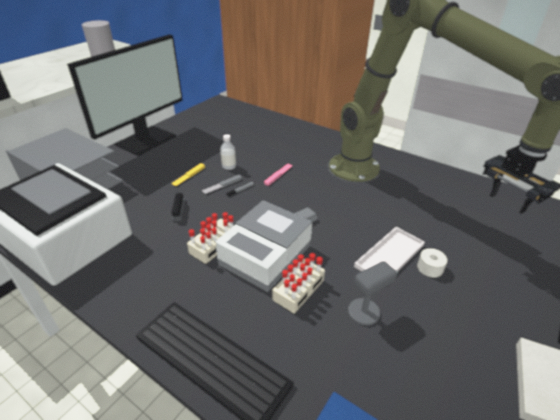

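The top view shows the printer at (268,168), racks on both sides, and the mouse at (268,242). The tray is at (160,250), the pry at (393,240) with the marker to its left at (367,247), and the bottle at (426,284). The pink and yellow look-alikes are at (349,306) and (445,230).

```bash
cat > h.py <<'E'
import numpy as np,cv2,pickle
from scipy.spatial.transform import Rotation as R
def ray(c,p,o=None):
    p=np.atleast_2d(np.float64(p))
    if 'rvec' in c:
        M=R.from_rotvec(c['rvec']).as_matrix();C=-M.T@c['tvec']
        d=np.c_[(p[:,0]-c['cx'])/c['fx'],(p[:,1]-c['cy'])/c['fy'],np.ones(len(p))]@M
    else:
        v=(p-[c['cx'],c['cy']])/c['fx'];r=np.linalg.norm(v,axis=1,keepdims=True)+1e-9
        d=np.c_[v/r*np.sin(r),np.cos(r)]
        M=R.from_euler('xyz',o['tool_rot'],degrees=True).as_matrix();T=c['T_tool_cam']
        C=np.array(o['tool_pos'])+M@T[:3,3];d=d@(M@T[:3,:3]).T
    return C,d
def plane(c,p,z,o=None):
    C,d=ray(c,p,o);return C+d*((z-C[2])/d[:,2])[:,None]
def blobs(c,mask,z,o=None,amin=30,off=(0,0)):
    for k in cv2.findContours(mask.astype(np.uint8),cv2.RETR_EXTERNAL,cv2.CHAIN_APPROX_NONE)[0]:
        if cv2.contourArea(k)<amin: continue
        k=k.reshape(-1,2)+np.array(off)
        w=plane(c,k,z,o)[:,:2]
        r=cv2.minAreaRect((w*1000).astype(np.float32))
        print('px',k.mean(0).round(),'c',np.round(r[0],1),'size',np.round(r[1],1),'ang',round(r[2],1),
          'box',np.round(cv2.boxPoints(r)).astype(int).tolist())
E
python3 - <<'E'
from h import *
o,d=pickle.load(open('c0.pkl','rb'));t=d['top'];im=t['image']
a=cv2.resize(im[195:305,335:465],None,fx=4,fy=4,interpolation=cv2.INTER_CUBIC)
cv2.imwrite('pics/crop1.png',np.clip(a*1.4,0,255))
hsv=cv2.cvtColor(im,cv2.COLOR_BGR2HSV)
print('tray');m=np.zeros(im.shape[:2],bool);m[200:300,130:190]=1
blobs(t,m&(hsv[...,2]>100),0.018)
print('printer');m[:]=0;m[123:215,231:306]=1
blobs(t,m&(hsv[...,2]>60),0.108)
print('pry');m[:]=0;m[205:275,378:408]=1
blobs(t,m&(hsv[...,2]>65),0.008)
print('marker');m[:]=0;m[222:272,356:378]=1
blobs(t,m&(hsv[...,2]>65),0.008)
print('mouse');m[:]=0;m[222:265,252:285]=1
blobs(t,m&(hsv[...,2]>65),0.015)
print('bottle base',plane(t,[[418,281],[437,288]],0.0),plane(t,[437,288],.15))
E
```

```text
tray
px [159. 251.] c [431.  344.8] size [121.5 259.9] ang 80.6 box [[293, 306], [549, 264], [569, 383], [313, 426]]
printer
px [268. 169.] c [667.1   4. ] size [216.6 267. ] ang 89.2 box [[532, -102], [799, -106], [802, 110], [535, 114]]
pry
px [392. 238.] c [ 454.6 -381.7] size [ 91.6 214. ] ang 88.0 box [[346, -424], [560, -431], [563, -340], [349, -332]]
marker
px [366. 246.] c [ 432.3 -299.2] size [ 66.1 153.5] ang 88.3 box [[355, -330], [508, -335], [510, -268], [357, -264]]
mouse
px [266. 241.] c [448.6   8.7] size [ 99.7 130. ] ang 89.0 box [[383, -40], [513, -42], [514, 57], [384, 60]]
bottle base [[ 0.32128383 -0.45908593  0.        ]
 [ 0.29851027 -0.51785734  0.        ]] [[ 0.31992723 -0.45609596  0.15      ]][ WARN:0@0.475] global loadsave.cpp:1063 imwrite_ Unsupported depth image for selected encoder is fallbacked to CV_8U.
```

View pics/crop1.png

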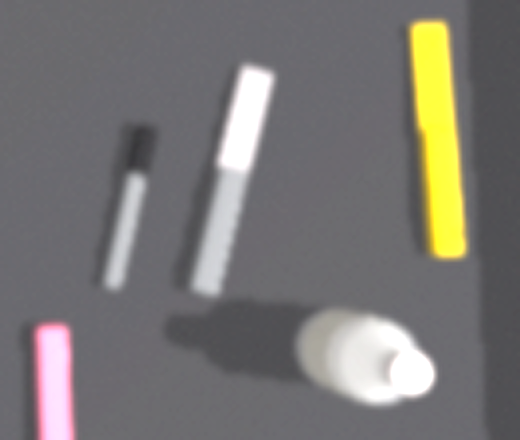

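The pry's blade is the light half, pointing away from the robot: crop (258,68) to (233,168). The handle runs from (233,168) to (206,292). I'll refine the masks next.

```bash
cat >> h.py <<'E'
def go(o,pos,rpy):
    "shift in tool axes (cm) and rotvec (deg) to reach the goal"
    M=R.from_euler('xyz',o['tool_rot'],degrees=True);G=R.from_euler('xyz',rpy,degrees=True)
    s=M.inv().apply(np.array(pos)-o['tool_pos'])*100;r=(M.inv()*G).as_rotvec(degrees=True)
    print('shift cm',s.round(2),'turn',r.round(2),'rows>=',max(np.linalg.norm(s)/4.0,np.linalg.norm(r)/7))
E
python3 - <<'E'
from h import *
o,d=pickle.load(open('c0.pkl','rb'));t=d['top'];im=t['image'];s=d['scene']
g=im.max(2)
def roi(n,x0,x1,y0,y1,z,th,c=t):
    r=cv2.cvtColor(c['image'],cv2.COLOR_BGR2GRAY)[y0:y1,x0:x1]
    print(n,'bg',np.median(r),'max',r.max());big=cv2.resize(r,None,fx=4,fy=4,interpolation=cv2.INTER_CUBIC)
    for k in cv2.findContours((big>th).astype(np.uint8),cv2.RETR_EXTERNAL,cv2.CHAIN_APPROX_NONE)[0]:
        if cv2.contourArea(k)<400: continue
        k=(k.reshape(-1,2)-1.5)/4+[x0,y0]
        q=cv2.minAreaRect((plane(c,k,z)[:,:2]*1000).astype(np.float32))
        print('  ',k.mean(0).round(),'c',np.round(q[0],1),'sz',np.round(q[1],1),'a',round(q[2],1),np.round(cv2.boxPoints(q)).astype(int).tolist())
roi('pry',378,410,205,275,.009,90)
roi('blade',378,410,205,275,.009,150)
roi('marker',356,379,222,272,.008,75)
roi('tray',130,190,200,300,.018,120)
roi('mouse',250,286,222,266,.02,80)
roi('printer',226,310,118,220,.111,80)
roi('printer white',226,310,118,220,.105,160)
roi('bottle cap',425,450,275,300,.15,200)
E
```

```text
pry bg 77.0 max 203
   [393. 239.] c [ 452.3 -380.4] sz [ 32.7 187.8] a 73.8 [[358, -370], [538, -422], [547, -391], [367, -339]]
blade bg 77.0 max 203
   [394. 233.] c [ 471.2 -385.5] sz [ 24.3 139.2] a 73.8 [[401, -378], [535, -417], [541, -393], [408, -354]]
marker bg 76.0 max 149
   [367. 247.] c [ 432.3 -300.7] sz [ 71.6 155.9] a 88.3 [[353, -334], [509, -339], [511, -267], [355, -263]]
tray bg 173.5 max 240
   [159. 251.] c [431.1 345. ] sz [119.2 257.5] a 80.6 [[294, 307], [548, 265], [568, 383], [314, 425]]
mouse bg 77.0 max 150
   [268. 243.] c [449.1   8.7] sz [ 63.2 107.2] a 71.4 [[388, -4], [490, -38], [510, 22], [408, 56]]
printer bg 146.0 max 239
   [309. 156.] c [ 699.6 -114.4] sz [  4.4 119. ] a 88.7 [[640, -115], [759, -118], [759, -114], [640, -111]]
   [226. 141.] c [748.8 122.5] sz [ 7.3 98.8] a 89.5 [[699, 119], [798, 118], [798, 126], [699, 127]]
   [268. 167.] c [669.1   3.8] sz [265.3 208.1] a 1.0 [[535, 106], [538, -103], [804, -98], [800, 110]]
printer white bg 146.0 max 239
   [268. 185.] c [617.5   3.9] sz [ 78.3 107.3] a 0.6 [[578, 57], [579, -50], [657, -49], [656, 58]]
   [267. 142.] c [745.5   4.8] sz [104.3 202. ] a 0.6 [[692, 105], [694, -97], [799, -96], [797, 106]]
bottle cap bg 125.0 max 242
   [437. 288.] c [ 320.  -457.1] sz [26.4 27.2] a 50.1 [[301, -458], [322, -476], [339, -456], [318, -438]]
```

>>> servo_tool --plan '[[0.6, [-2.9, -2.3, 0], [0, 0, 0]], [0.6, [-2.9, -2.3, 0], [0, 0, 0]], [0.6, [-2.9, -2.3, 0], [0, 0, 0]], [0.6, [-2.9, -2.3, 0], [0, 0, 0]], [0.6, [-2.9, -2.3, 0], [0, 0, 0]], [0.6, [-2.9, -2.3, 0], [0, 0, 0]], [0.6, [-2.9, -2.3, 0], [0, 0, 0]], [0.6, [-2.9, -2.3, 0], [0, 0, 0]], [0.6, [-2.9, -2.3, 0], [0, 0, 0]], [0.6, [-2.9, -2.3, 0], [0, 0, 0]], [0.6, [-2.9, -2.3, 0], [0, 0, 0]], [0.6, [-2.9, -2.3, 0], [0, 0, 0]], [0.6, [-2.9, -2.3, 0], [0, 0, 0]], [0.6, [-2.9, -2.3, 0], [0, 0, 0]]]' --force 60

```text
time_s: 1.32
tool_pos: [0.503, 0.1393, 0.2146]
tool_rot: [-179.8, -0.5, 159.0]
force: [1.2, 0.6, -0.1]
grip_width: 0.0521
```

>>> servo_tool --plan '[[0.5, [-1, -3.6, 0], [0, 0, 0]], [0.5, [-1, -3.6, 0], [0, 0, 0]], [0.5, [-1, -3.6, 0], [0, 0, 0]], [0.5, [-1, -3.6, 0], [0, 0, 0]], [0.5, [-1, -3.6, 0], [0, 0, 0]], [0.5, [-1, -3.6, 0], [0, 0, 0]], [0.5, [-1, -3.6, 0], [0, 0, 0]], [0.5, [-1, -3.6, 0], [0, 0, 0]], [0.5, [-1, -3.6, 0], [0, 0, 0]], [0.5, [-1, -3.6, 0], [0, 0, 0]], [0.5, [-1, -3.6, 0], [0, 0, 0]], [0.5, [-1, -3.6, 0], [0, 0, 0]], [0.5, [-1, -3.6, 0], [0, 0, 0]], [0.5, [-1, -3.6, 0], [0, 0, -6]]]'

```text
time_s: 2.48
tool_pos: [0.4492, -0.4046, 0.2143]
tool_rot: [-180.0, -0.2, 165.0]
force: [0.5, 0.4, -0.4]
grip_width: 0.0434
```

```bash
python3 - <<'E'
from h import *
from cell import env
o=env.get_obs();print(o['time_s'],o['qpos'],o['tool_pos'],o['tool_rot'])
w=env.read_camera('wrist');cv2.imwrite('pics/w1.png',w['image']);pickle.dump((o,w),open('c1.pkl','wb'))
go(o,[.4408,-.377,.10],[180,0,163.8])
E
```

```text
2.4833 [  1.68369254  16.46898949  45.91807115  91.88155203 -11.9335674
  76.9871007  124.16576742] [ 0.44917336 -0.40460459  0.21428546] [-179.99974589   -0.24438659  164.99627599]
shift cm [ 1.47  2.45 11.43] turn [-0.   -0.24  1.2 ] rows>= 2.9467454311804673
```

View pics/w1.png

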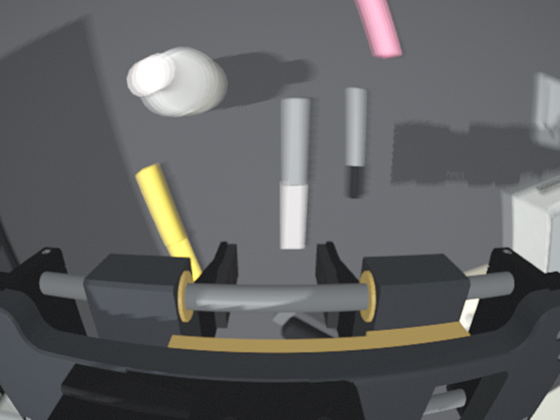

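The wrist view shows the handle at (295,140), the blade from (294,182) to (294,247), and the fingers on either side of it. Next I'll measure the pry from here.

```bash
python3 - <<'E'
from h import *
from cell import env
o=env.get_obs();print(o['time_s'],np.abs(o['joint_velocities']).max(),o['tool_pos'])
w=env.read_camera('wrist');g=cv2.cvtColor(w['image'],cv2.COLOR_BGR2GRAY)
m=np.zeros(g.shape,bool);m[90:258,272:318]=1
blobs(w,m&(g>150),.0095,o)
blobs(w,m&(g>90),.014,o)
print(np.percentile(g[100:180,272:318],[5,50,95]))
E
```

```text
2.5333 25.52306933027286 [ 0.44500333 -0.41358824  0.21416018]
px [307. 175.] c [ 449.2 -381.5] size [ 26.  180.2] ang 73.6 box [[359, -369], [532, -419], [539, -394], [366, -344]]
px [295. 175.] c [ 444.9 -395.1] size [ 53.2 198.8] ang 75.1 box [[342, -395], [534, -446], [548, -395], [356, -344]]
[112. 114. 196.]
```

>>> servo_tool --plan '[[0.5, [0.6, 1.2, 3], [0, 0, 0.6]], [0.5, [0.6, 1.2, 3], [0, 0, 0.6]], [0.5, [0, 0.6, 3], [0, 0, 0]], [0.5, [0, 0, 2], [0, 0, 0]], [0.5, [0, 0, 0], [0, 0, 0]], [0.5, [0, 0, 0], [0, 0, 0]]]'

```text
time_s: 3.08
tool_pos: [0.4391, -0.3804, 0.0999]
tool_rot: [-179.5, -0.3, 162.7]
force: [1.3, -0.1, 0.7]
grip_width: 0.0435
```

```bash
python3 - <<'E'
from h import *
from cell import env
o=env.get_obs();print(o['time_s'],np.abs(o['joint_velocities']).max(),o['tool_pos'],o['tool_rot'],o['force'])
go(o,[.4395,-.3776,.03],[180,0,163.7])
E
```

```text
3.0833 1.8536268991091103 [ 0.4391198  -0.38043483  0.09992187] [-179.52946196   -0.33779169  162.65468012] [ 1.33439691 -0.13742415  0.73426079]
shift cm [0.01 0.34 6.99] turn [-0.47 -0.34 -1.04] rows>= 1.7495086783812868
```

>>> servo_tool --plan '[[0.5, [0, 0.3, 2], [-0.4, -0.3, -1]], [0.5, [0, 0.1, 2], [0, 0, 0]], [0.5, [0, 0, 2], [0, 0, 0]], [0.5, [0, 0, 1.6], [0, 0, 0]], [0.5, [0, 0, 1], [0, 0, 0]], [0.5, [0, 0, 0.3], [0, 0, 0]], [0.5, [0, 0, 0], [0, 0, 0]]]'

```text
time_s: 3.67
tool_pos: [0.4482, -0.3804, 0.0181]
tool_rot: [-179.8, 0.8, 163.8]
force: [-0.5, 0.8, 0.5]
grip_width: 0.0437
```

```bash
python3 - <<'E'
from h import *
from cell import env
o=env.get_obs();print(o['time_s'],np.abs(o['joint_velocities']).max(),o['tool_pos'],o['tool_rot'],o['force'])
go(o,[.4395,-.3776,.003],[180,0,163.7])
E
```

```text
3.6667 0.830639034068509 [ 0.44816968 -0.38035261  0.01814334] [-179.77538151    0.83311264  163.79754695] [-0.49380562  0.84492468  0.45054443]
shift cm [0.93 0.03 1.5 ] turn [-0.22  0.83  0.1 ] rows>= 0.44163122200217536
```

>>> servo_tool --plan '[[0.5, [0.6, 0, 0.7], [-0.2, 0.8, 0]], [0.5, [0.2, 0, 0.6], [0, 0, 0]], [0.5, [0, 0, 0.2], [0, 0, 0]], [0.5, [0, 0, 0], [0, 0, 0]]]'

```text
time_s: 4.0
tool_pos: [0.4423, -0.3798, 0.0056]
tool_rot: [-179.9, 0.3, 163.8]
force: [-0.7, 0.5, 0.7]
grip_width: 0.0432
```

>>> servo_tool --plan '[[0, [0, 0, 0], [0, 0, 0]], [0, [0, 0, 0], [0, 0, 0]], [0, [0, 0, 0], [0, 0, 0]], [0, [0, 0, 0], [0, 0, 0]], [0, [0, 0, 0], [0, 0, 0]], [0, [0, 0, 0], [0, 0, 0]]]' --force 60

```text
time_s: 4.5
tool_pos: [0.4428, -0.3802, 0.0066]
tool_rot: [-179.9, 0.4, 163.8]
force: [-0.1, -0.2, -0.9]
grip_width: 0.0212
```

Gripped, but the pads cover only the upper part of the handle, so I'll regrasp about 4 mm lower.

>>> servo_tool --plan '[[0.5, [0, 0, 0], [0, 0, 0]], [0.5, [0, 0, 0], [0, 0, 0]], [0.5, [0, 0, 0.4], [0, 0, 0]], [0.5, [0, 0, 0.2], [0, 0.3, 0]], [0.5, [0, 0, 0.1], [0, 0, 0]], [0, [0, 0, 0.05], [0, 0, 0]], [0, [0, 0, 0], [0, 0, 0]], [0, [0, 0, 0], [0, 0, 0]], [0, [0, 0, 0], [0, 0, 0]], [0, [0, 0, 0], [0, 0, 0]]]' --force 60

```text
time_s: 5.33
tool_pos: [0.4438, -0.3809, 0.0005]
tool_rot: [-180.0, 0.1, 163.8]
force: [-0.3, 1.2, 2.1]
grip_width: 0.0214
```

>>> servo_tool --plan '[[0, [0, 0, -1], [0, 0, 0]], [0, [0, 0, -3], [0, 0, 0]], [0, [0, 0, -3.5], [0, 0, 0]], [0, [0, 0, -3.5], [0, 0, 0]], [0, [0, 0, -3], [0, 0, 0]], [0, [0, 0, -2], [0, 0, 0]], [0, [0, 0, 0], [0, 0, 0]]]'

```text
time_s: 5.92
tool_pos: [0.4397, -0.38, 0.166]
tool_rot: [-179.9, -0.4, 163.6]
force: [-0.3, -0.2, 0.3]
grip_width: 0.0214
```

```bash
python3 - <<'E'
from h import *
from cell import env
o=env.get_obs();print(o['time_s'],o['qpos'],o['tool_pos'],o['tool_rot'],o['force'])
go(o,[.43,.0,.20],[180,0,180.7])
w=env.read_camera('wrist');cv2.imwrite('pics/w2.png',w['image'])
E
```

```text
5.9167 [ -0.79582906  15.33572812  45.73031076  98.63367822 -11.26014183
  71.23845103 121.27381086] [ 0.43973573 -0.37997008  0.1660416 ] [-179.93482728   -0.44112381  163.64497276] [-0.34420564 -0.15183542  0.34438918]
shift cm [11.66 36.18 -3.35] turn [  0.    -0.45 -17.05] rows>= 9.540218196347595
```

View pics/w2.png

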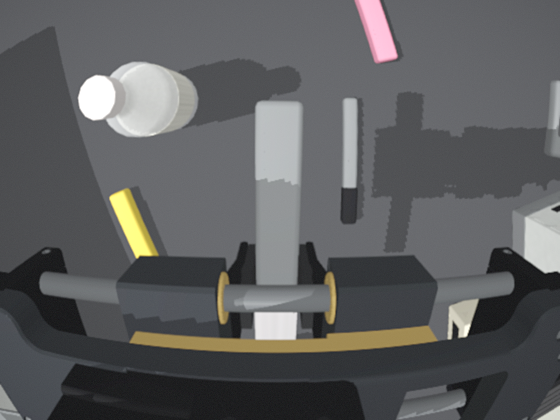

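>>> servo_tool --plan '[[0, [1.0, 3.3, -0.3], [0, 0, -1.6]], [0, [0.9, 3.3, -0.3], [0, 0, -1.6]], [0, [0.8, 3.3, -0.3], [0, 0, -1.6]], [0, [0.7, 3.3, -0.3], [0, 0, -1.6]], [0, [0.6, 3.3, -0.3], [0, 0, -1.6]], [0, [0.6, 3.3, -0.3], [0, 0, -1.6]], [0, [0.5, 3.3, -0.3], [0, 0, -1.6]], [0, [0.4, 3.3, -0.3], [0, 0, -1.6]], [0, [0.3, 3.3, -0.3], [0, 0, -1.6]], [0, [0.2, 3.0, -0.3], [0, 0, -1.6]], [0, [0, 0, 0], [0, 0, 0]], [0, [0, 0, 0], [0, 0, 0]]]'

```text
time_s: 6.97
tool_pos: [0.4176, -0.0312, 0.1761]
tool_rot: [-179.8, -2.2, -179.8]
force: [0.3, -0.9, -1.4]
grip_width: 0.0213
```

```bash
python3 - <<'E'
from h import *
from cell import env
o=env.get_obs();print(o['time_s'],o['qpos'],o['tool_pos'],o['tool_rot'],o['force'])
go(o,[.43,.004,.11],[180,0,180.7])
w=env.read_camera('wrist');cv2.imwrite('pics/w3.png',w['image']);pickle.dump((o,w),open('c3.pkl','wb'))
s=env.read_camera('scene');cv2.imwrite('pics/s3.png',cv2.resize(s['image'][130:310,180:400],None,fx=3,fy=3,interpolation=cv2.INTER_CUBIC));pickle.dump((o,s),open('c3s.pkl','wb'))
E
```

```text
6.9667 [-27.04338385  -8.27039529  25.51383429 116.53380082   3.81866752
  73.20324357  87.24123918] [ 0.41764926 -0.03124693  0.17613006] [-179.83520307   -2.2201903  -179.75523827] [ 0.34245656 -0.94459062 -1.40732259]
shift cm [-1.51  3.54  6.55] turn [-0.16 -2.22 -0.45] rows>= 1.8986955732060433
```

View pics/w3.png

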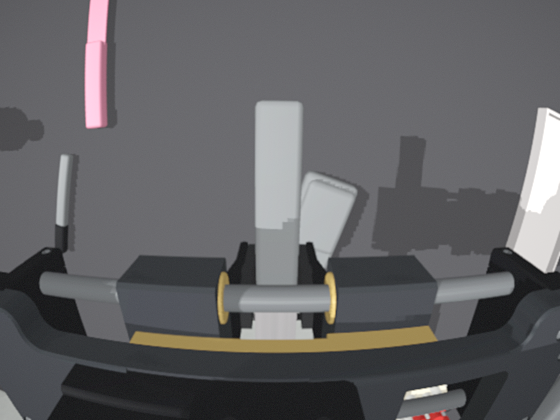

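>>> servo_tool --plan '[[0, [-0.8, 1.8, 2], [-0.1, -1.1, -0.2]], [0, [-0.5, 1.7, 2], [0, -1.0, -0.2]], [0, [-0.2, 0.3, 2], [0, -0.3, 0]], [0, [0, 0, 1.2], [0, 0, 0]], [0, [0, 0, 0.6], [0, 0, 0]], [0, [0, 0, 0], [0, 0, 0]], [0, [0, 0, 0], [0, 0, 0]]]'

```text
time_s: 7.65
tool_pos: [0.4321, -0.0027, 0.0924]
tool_rot: [-179.8, 0.2, 179.5]
force: [0.8, -0.4, -1.0]
grip_width: 0.0214
```

```bash
cat > st.py <<'E'
from h import *
from cell import env
import sys
o=env.get_obs();print(round(o['time_s'],2),'qp',o['qpos'].round(0),'v',np.abs(o['joint_velocities']).max().round(1),'pos',o['tool_pos'].round(4),o['tool_rot'].round(2),'F',o['force'].round(1),'T',o['wrist_torque'].round(2),'g',round(o['grip_width'],4))
M=R.from_euler('xyz',o['tool_rot'],degrees=True)
print('tip',(M.apply([-.097,0,-.0075])+o['tool_pos']).round(4))
a=[float(x) for x in sys.argv[1:7]]
if len(a)==6: go(o,a[:3],a[3:])
E
python3 st.py .43 .004 .093 180 0 180.7
```

```text
7.65 qp [-28.  -3.  25. 122.   2.  60.  85.] v 0.9 pos [ 0.4321 -0.0027  0.0924] [-1.7977e+02  1.5000e-01  1.7948e+02] F [ 0.8 -0.4 -1. ] T [ 0.07 -0.01  0.01] g 0.0214
tip [ 0.5291 -0.0036  0.1001]
shift cm [ 0.22  0.67 -0.06] turn [-0.23  0.15 -1.22] rows>= 0.17832792299561487
```

```bash
python3 - <<'E'
from h import *
from cell import env
t=env.read_camera('top');s=env.read_camera('scene')
pickle.dump((t,s),open('c4.pkl','wb'))
a=cv2.resize(t['image'][120:260,225:315],None,fx=4,fy=4,interpolation=cv2.INTER_CUBIC)
b=cv2.resize(s['image'][170:290,210:340],None,fx=3.3,fy=3.3,interpolation=cv2.INTER_CUBIC)
H=max(a.shape[0],b.shape[0]);p=lambda x:cv2.copyMakeBorder(x,0,H-x.shape[0],0,0,cv2.BORDER_CONSTANT)
cv2.imwrite('pics/c4.png',np.hstack([p(a),p(b)]))
g=cv2.cvtColor(t['image'],cv2.COLOR_BGR2GRAY)
for c in (262,269,272):print(c,[(r,int(g[r,c])) for r in range(200,225)])
print(plane(t,[[269,205],[269,208],[269,211],[269,214],[269,217]],.1035))
E
```

```text
262 [(200, 149), (201, 147), (202, 148), (203, 148), (204, 148), (205, 148), (206, 149), (207, 148), (208, 149), (209, 147), (210, 132), (211, 106), (212, 81), (213, 75), (214, 77), (215, 76), (216, 77), (217, 76), (218, 76), (219, 75), (220, 76), (221, 76), (222, 77), (223, 76), (224, 74)]
269 [(200, 149), (201, 148), (202, 148), (203, 147), (204, 148), (205, 148), (206, 148), (207, 149), (208, 150), (209, 144), (210, 126), (211, 96), (212, 76), (213, 75), (214, 84), (215, 110), (216, 149), (217, 176), (218, 185), (219, 187), (220, 187), (221, 188), (222, 187), (223, 188), (224, 188)]
272 [(200, 148), (201, 148), (202, 148), (203, 148), (204, 148), (205, 148), (206, 148), (207, 149), (208, 147), (209, 138), (210, 118), (211, 93), (212, 77), (213, 76), (214, 85), (215, 117), (216, 160), (217, 191), (218, 201), (219, 202), (220, 202), (221, 203), (222, 202), (223, 203), (224, 202)]
[[0.5601651  0.00309465 0.1035    ]
 [0.55144818 0.00323548 0.1035    ]
 [0.54273988 0.00337617 0.1035    ]
 [0.53404018 0.00351672 0.1035    ]
 [0.52534907 0.00365714 0.1035    ]]
```

View pics/c4.png

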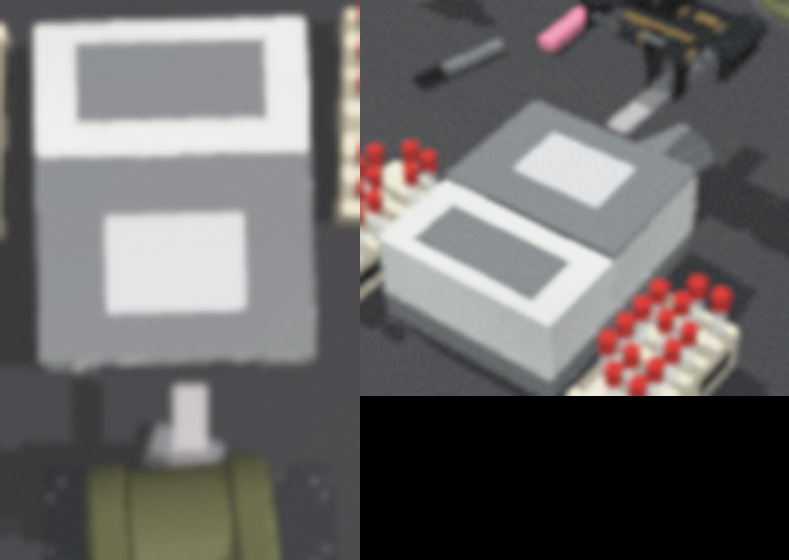

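The top crop shows the blade tip at row 215.7 and the cover edge at row 210.8. That is a gap of about 15 mm, which agrees with the arm's own pose. Inserting now.

>>> servo_tool --plan '[[0, [-0.8, 0, 0], [0, 0, -0.6]], [0, [-0.8, 0, 0], [0, 0, 0]], [0, [-0.5, 0, 0], [0, 0, 0]], [0, [0, 0, 0], [0, 0, 0]]]'

```text
time_s: 8.08
tool_pos: [0.4582, -0.0029, 0.0959]
tool_rot: [-179.9, 0.6, -179.9]
force: [0.3, -0.3, -2.9]
grip_width: 0.0213
```

```bash
python3 st.py .483 -.002 .0925 180 0 180.2
```

```text
8.08 qp [-28.   0.  25. 119.   0.  60.  87.] v 0.6 pos [ 0.4582 -0.0029  0.0959] [-179.88    0.55 -179.9 ] F [ 0.3 -0.3 -2.9] T [0.11 0.15 0.03] g 0.0213
tip [ 0.5551 -0.0027  0.1043]
shift cm [-2.48  0.09  0.36] turn [-0.12  0.55 -0.1 ] rows>= 0.6269978529910394
```

>>> servo_tool --plan '[[0, [0, 0, 0.35], [0, 0.3, 0]], [0, [-0.4, 0, 0.1], [0, 0.2, 0]], [0, [-0.5, 0, 0.15], [0, 0, 0]], [0, [-0.5, 0, 0.15], [0, 0, 0]], [0, [-0.4, 0, 0.1], [0, 0, 0]], [0, [0, 0, 0], [0, 0, 0]]]'

```text
time_s: 8.58
tool_pos: [0.479, -0.0026, 0.0882]
tool_rot: [-179.9, 0.0, -179.9]
force: [-2.4, -0.0, 4.3]
grip_width: 0.0214
```

```bash
python3 st.py .483 -.002 .0925 180 0 180.2
```

```text
8.58 qp [-28.   4.  26. 117.  -2.  60.  89.] v 1.1 pos [ 0.479  -0.0026  0.0882] [-179.9     0.   -179.87] F [-2.4 -0.   4.3] T [-0.01  0.24 -0.02] g 0.0214
tip [ 0.576  -0.0024  0.0957]
shift cm [-0.4   0.06 -0.43] turn [-0.1   0.   -0.07] rows>= 0.14708304916162415
```

>>> servo_tool --plan '[[0, [0, 0, -0.2], [0, 0, 0]], [0, [-0.5, 0, 0], [0, 0, 0]], [0, [-0.5, 0, 0], [0, 0, 0]], [0, [-0.5, 0, 0], [0, 0, 0]], [0, [-0.3, 0, 0], [0, 0, 0]], [0, [0, 0, 0], [0, 0, 0]]]'

```text
time_s: 9.08
tool_pos: [0.5006, -0.0024, 0.0898]
tool_rot: [-179.9, 0.1, -179.8]
force: [0.6, 0.2, -1.7]
grip_width: 0.0216
```

```bash
python3 st.py
```

```text
9.08 qp [-27.   7.  26. 114.  -3.  60.  90.] v 0.5 pos [ 0.5006 -0.0024  0.0898] [-1.7987e+02  8.0000e-02 -1.7985e+02] F [ 0.6  0.2 -1.7] T [ 0.07 -0.03  0.05] g 0.0216
tip [ 0.5975 -0.0021  0.0975]
```

>>> servo_tool --plan '[[0, [0, 0, 0.2], [0, -2.5, 0]], [0, [0, 0, 0.2], [0, -2.5, 0]], [0, [0, 0, 0.2], [0, -2.5, 0]], [0, [0, 0, 0.2], [0, -2.5, 0]], [0, [0, 0, 0], [0, 0, 0]]]'

```text
time_s: 9.5
tool_pos: [0.5033, -0.0028, 0.0818]
tool_rot: [-179.8, 10.5, -179.8]
force: [-0.1, 0.1, -1.8]
grip_width: 0.0218
```

```bash
python3 st.py
```

```text
9.5 qp [-28.  -1.  25. 123.   2.  47.  86.] v 3.2 pos [ 0.5033 -0.0028  0.0818] [-179.79   10.52 -179.84] F [-0.1  0.1 -1.8] T [-0.06  0.55 -0.04] g 0.0218
tip [ 0.5973 -0.0025  0.1069]
```

>>> servo_tool --plan '[[0, [0, 0, 0.2], [0, -2.5, 0]], [0, [0, 0, 0.2], [0, -2.5, 0]], [0, [0, 0, 0.2], [0, -2.5, 0]], [0, [0, 0, 0.2], [0, -2.5, 0]], [0, [0, 0, 0], [0, 0, 0]]]'

```text
time_s: 9.92
tool_pos: [0.5052, -0.0029, 0.0735]
tool_rot: [-179.8, 20.6, -179.8]
force: [-2.7, -0.3, -0.2]
grip_width: 0.0216
```

```bash
python3 st.py
```

```text
9.92 qp [-28.  -7.  23. 131.   8.  35.  80.] v 3.5 pos [ 0.5052 -0.0029  0.0735] [-179.75   20.61 -179.8 ] F [-2.7 -0.3 -0.2] T [-0.01  0.76 -0.02] g 0.0216
tip [ 0.5933 -0.0025  0.1147]
```

>>> servo_tool --plan '[[0, [-0.35, 0, -0.95], [0, 0, 0]], [0, [-0.35, 0, -0.95], [0, 0, 0]], [0, [-0.35, 0, -0.95], [0, 0, 0]], [0, [0, 0, 0], [0, 0, 0]]]'

```text
time_s: 10.25
tool_pos: [0.5002, -0.0037, 0.101]
tool_rot: [-179.6, 19.5, -179.8]
force: [0.0, 0.2, -1.3]
grip_width: 0.0215
```

```bash
python3 st.py;  python3 - <<'E'
from h import *
from cell import env
s=env.read_camera('scene');cv2.imwrite('pics/s5.png',cv2.resize(s['image'][140:300,190:360],None,fx=4,fy=3.7,interpolation=cv2.INTER_CUBIC))
E
```

```text
10.25 qp [-28. -10.  23. 130.   9.  40.  79.] v 2.0 pos [ 0.5002 -0.0037  0.101 ] [-179.61   19.53 -179.79] F [ 0.   0.2 -1.3] T [0.03 0.43 0.04] g 0.0215
tip [ 0.5891 -0.0033  0.1405]
```

View pics/s5.png

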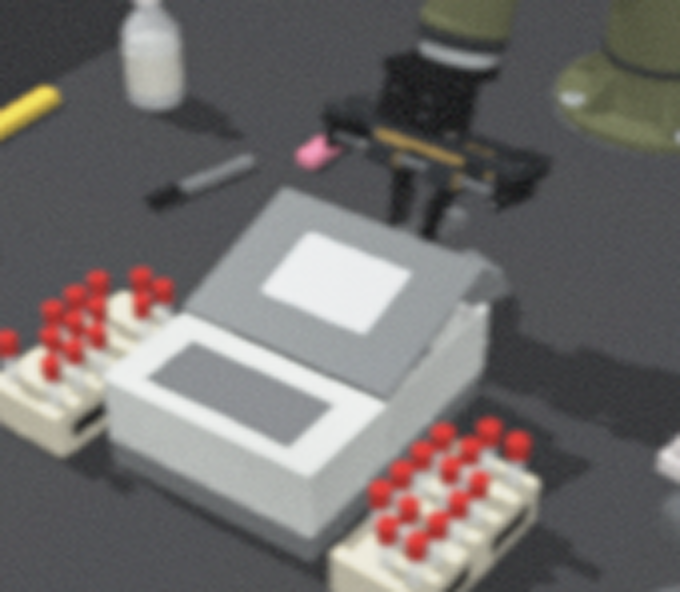

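The cover is open about 0.33 rad, resting on the blade. Now I'll swing it back.

>>> servo_tool --plan '[[0, [-1.0, 0, -0.9], [0, 0, 0]], [0, [-1.0, 0, -0.9], [0, 0, 0]], [0, [-1.0, 0, -0.9], [0, 0, 0]], [0, [-1.0, 0, -0.9], [0, 0, 0]], [0, [-1.1, 0, -0.3], [0, 0, 0]], [0, [-1.1, 0, -0.3], [0, 0, 0]]]'

```text
time_s: 10.8
tool_pos: [0.5341, -0.0039, 0.1495]
tool_rot: [-179.4, 17.4, -179.7]
force: [-3.5, -0.0, -1.5]
grip_width: 0.0216
```

```bash
python3 st.py
```

```text
10.8 qp [-29.  -7.  24. 121.   6.  48.  82.] v 18.8 pos [ 0.5341 -0.0039  0.1495] [-179.39   17.42 -179.74] F [-3.5 -0.  -1.5] T [ 0.02  1.15 -0.04] g 0.0216
tip [ 0.6245 -0.0034  0.1856]
```

>>> servo_tool --plan '[[0, [-1.2, 0, -0.6], [0, 0, 0]], [0, [-1.2, 0, -0.6], [0, 0, 0]], [0, [-1.2, 0, -0.5], [0, 0, 0]], [0, [-1.2, 0, 0.1], [0, 0, 0]], [0, [-1.2, 0, 0.2], [0, 0, 0]], [0, [-1.2, 0, 0.2], [0, 0, 0]], [0, [-1.0, 0, 0.2], [0, 0, 0]], [0, [0, 0, 0], [0, 0, 0]]]'

```text
time_s: 11.47
tool_pos: [0.6067, -0.0033, 0.1736]
tool_rot: [-179.2, 15.6, -179.6]
force: [-0.9, -0.6, -1.0]
grip_width: 0.0216
```

```bash
python3 st.py;  python3 - <<'E'
from h import *
from cell import env
s=env.read_camera('scene');t=env.read_camera('top')
cv2.imwrite('pics/s6.png',np.hstack([cv2.resize(s['image'][110:300,190:360],(425,475)),cv2.resize(t['image'][110:260,225:315],(285,475))]))
E
```

```text
11.47 qp [-28.   3.  26. 109.   0.  53.  88.] v 1.3 pos [ 0.6067 -0.0033  0.1736] [-179.16   15.65 -179.59] F [-0.9 -0.6 -1. ] T [0.05 0.4  0.01] g 0.0216
tip [ 0.6981 -0.0025  0.207 ]
```

View pics/s6.png

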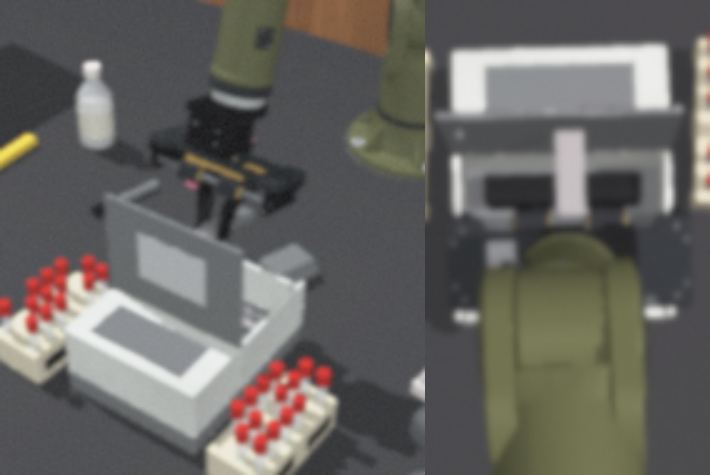

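The cover is upright. I'll push it slightly further for margin, then withdraw.

>>> servo_tool --plan '[[0, [-1.0, 0, 0.3], [0, 0, 0]], [0, [-0.6, 0, 0.15], [0, 0, 0]], [0, [0, 0, 0], [0, 0, 0]], [0, [1, 0, -0.5], [0, 0, 0]], [0, [2.5, 0, -1.5], [0, 1, 0]], [0, [3, 0, -1.5], [0, 2.5, 0]], [0, [3, 0, -1], [0, 3, 0]], [0, [3, 0, -0.5], [0, 3, 0]], [0, [2, 0, 0], [0, 3, 0]], [0, [1, 0, 0], [0, 2, 0]], [0, [0, 0, 0], [0, 0, 0]]]'

```text
time_s: 12.48
tool_pos: [0.4468, -0.004, 0.1916]
tool_rot: [-179.3, 0.4, -179.8]
force: [0.7, 0.2, -1.6]
grip_width: 0.0213
```

```bash
python3 st.py .424 .346 .15 180 0 170.6
```

```text
12.48 qp [-30.  -7.  24. 114.   4.  72.  84.] v 2.1 pos [ 0.4468 -0.004   0.1916] [-179.28    0.35 -179.82] F [ 0.7  0.2 -1.6] T [ 0.04 -0.08 -0.05] g 0.0213
tip [ 0.5437 -0.0036  0.1997]
shift cm [ 2.19 35.05  3.71] turn [-0.69  0.41  9.58] rows>= 8.829298334807296
```

>>> servo_tool --plan '[[0, [0.2, 2.5, 0], [-0.5, 0.3, 0.9]], [0, [0.3, 3.5, 0.2], [0, 0, 0.9]], [0, [0.3, 3.5, 0.3], [0, 0, 0.9]], [0, [0.4, 3.5, 0.3], [0, 0, 0.9]], [0, [0.5, 3.5, 0.3], [0, 0, 0.9]], [0, [0.5, 3.5, 0.3], [0, 0, 0.9]], [0, [0.6, 3.5, 0.3], [0, 0, 0.9]], [0, [0.6, 3.5, 0.4], [0, 0, 0.9]], [0, [0.7, 3.5, 0.4], [0, 0, 0.9]], [0, [0.8, 2.8, 0.4], [0, 0, 0.9]], [0, [0, 0, 0], [0, 0, 0]], [0, [0, 0, 0], [0, 0, 0]]]'

```text
time_s: 13.48
tool_pos: [0.4292, 0.3487, 0.1629]
tool_rot: [179.2, 1.4, 170.2]
force: [0.1, -1.5, -0.3]
grip_width: 0.0212
```

```bash
python3 st.py .424 .346 .06 180 0 170.6
```

```text
13.48 qp [-47.   8.   5. 103.  -0.  68.  38.] v 2.9 pos [0.4292 0.3487 0.1629] [179.16   1.45 170.22] F [ 0.1 -1.5 -0.3] T [-0.07  0.    0.  ] g 0.0212
tip [0.5245 0.3322 0.1729]
shift cm [ 0.73 -0.51 10.27] turn [ 0.83  1.45 -0.37] rows>= 2.577199067746121
```

>>> servo_tool --plan '[[0, [0.3, -0.2, 2.5], [0.8, 1.4, -0.4]], [0, [0.2, -0.1, 3], [0, 0, 0]], [0, [0, 0, 3], [0, 0, 0]], [0, [0, 0, 2.5], [0, 0, 0]], [0, [0, 0, 1.5], [0, 0, 0]], [0, [0, 0, 0.5], [0, 0, 0]], [0, [0, 0, 0], [0, 0, 0]]]'

```text
time_s: 14.07
tool_pos: [0.4304, 0.3455, 0.0313]
tool_rot: [179.5, 0.6, 170.5]
force: [0.8, 0.2, -1.2]
grip_width: 0.0214
```

```bash
python3 st.py .424 .346 .007 180 0 170.6;  python3 - <<'E'
from h import *
from cell import env
s=env.read_camera('wrist');t=env.read_camera('top')
cv2.imwrite('pics/w7.png',np.hstack([cv2.resize(s['image'],(500,375)),cv2.resize(t['image'][190:315,90:190],(300,375))]))
E
```

```text
14.07 qp [-46.  16.   5. 110.  -2.  53.  40.] v 0.6 pos [0.4304 0.3455 0.0313] [179.5    0.65 170.49] F [ 0.8  0.2 -1.2] T [-0.04  0.05  0.03] g 0.0214
tip [0.526  0.3294 0.0398]
shift cm [ 0.67 -0.08  2.42] turn [ 0.5   0.65 -0.11] rows>= 0.6272655498687295
```

View pics/w7.png

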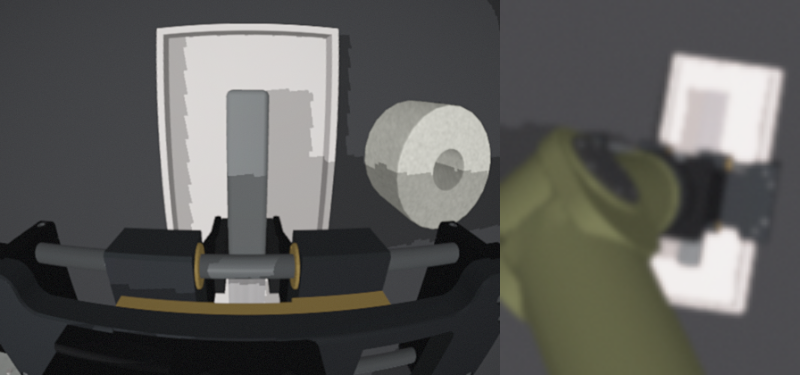

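The pry is centred over the tray, with its handle at (247,150) and the walls at 160 and 335. Lowering and releasing.

>>> servo_tool --plan '[[0, [0.3, 0, 1], [0.4, 0.6, 0]], [0, [0.2, 0, 0.8], [0, 0, 0]], [0, [0, 0, 0.4], [0, 0, 0]], [0, [0, 0, 0.2], [0, 0, 0]], [0, [0, 0, 0], [0, 0, 0]]]'

```text
time_s: 14.58
tool_pos: [0.4294, 0.3502, 0.0116]
tool_rot: [179.4, 0.4, 170.5]
force: [-0.5, -0.1, -1.1]
grip_width: 0.0215
```

```bash
python3 st.py .424 .346 .007 180 0 170.6
```

```text
14.58 qp [-46.  18.   5. 110.  -2.  51.  40.] v 0.2 pos [0.4294 0.3502 0.0116] [179.36   0.41 170.47] F [-0.5 -0.1 -1.1] T [ 0.02 -0.    0.02] g 0.0215
tip [0.525  0.3341 0.0198]
shift cm [ 0.47 -0.51  0.45] turn [ 0.64  0.41 -0.12] rows>= 0.2061986174764246
```

>>> servo_tool --plan '[[0, [0, -0.3, 0.4], [0.6, 0.4, 0]], [0, [0, 0, 0.3], [0, 0, 0]], [0, [0, 0, 0.1], [0, 0, 0]], [0.5, [0, 0, 0], [0, 0, 0]], [0.5, [0, 0, 0], [0, 0, 0]], [0.5, [0, 0, 0], [0, 0, 0]], [0.5, [0, 0, 0], [0, 0, 0]], [0.5, [0, 0, -1], [0, 0, 0]], [0.5, [0, 0, -3], [0, 0, 0]], [0.5, [0, 0, -4], [0, 0, 0]], [0.5, [0, 0, -4], [0, 0, 0]], [0.5, [0, 0, -4], [0, 0, 0]], [0, [0, 0, -4], [0, 0, 0]], [0, [0, 0, -2], [0, 0, 0]], [0, [0, 0, 0], [0, 0, 0]]]'

```text
time_s: 15.83
tool_pos: [0.4281, 0.3459, 0.2376]
tool_rot: [-179.9, -0.1, 170.4]
force: [-0.5, 0.1, 0.2]
grip_width: 0.0304
```

```bash
python3 st.py .600 -.056 .20 180 0 180.7;  python3 - <<'E'
from h import *
from cell import env
s=env.read_camera('wrist');t=env.read_camera('top')
pickle.dump(t,open('c8.pkl','wb'))
cv2.imwrite('pics/w8.png',np.hstack([cv2.resize(s['image'],(400,300)),cv2.resize(t['image'][110:230,230:310],(200,300)),cv2.resize(t['image'][190:310,110:190],(200,300))]))
E
```

```text
15.83 qp [-47.   6.   5.  96.  -1.  78.  39.] v 1.4 pos [0.4281 0.3459 0.2376] [-1.7993e+02 -7.0000e-02  1.7045e+02] F [-0.5  0.1  0.2] T [ 0.09 -0.01 -0.08] g 0.0304
tip [0.5237 0.3298 0.245 ]
shift cm [-23.63 -36.77   3.77] turn [ -0.06  -0.07 -10.25] rows>= 10.968464137767576
```

View pics/w8.png

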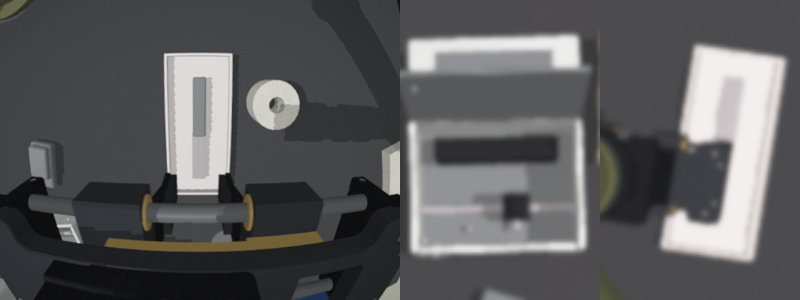

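Left panel: the pry lies flat in the tray, centred. Middle panel: the cover is open, and the black tab is at (515,208), about image (276,193).

>>> servo_tool --plan '[[0, [-1.8, -3.0, 0], [0, 0, -0.85]], [0, [-1.9, -3.3, 0], [0, 0, -0.85]], [0, [-1.9, -3.3, 0], [0, 0, -0.85]], [0, [-1.8, -3.3, 0], [0, 0, -0.85]], [0, [-1.8, -3.3, 0], [0, 0, -0.85]], [0, [-1.7, -3.3, 0], [0, 0, -0.85]], [0, [-1.7, -3.3, 0], [0, 0, -0.85]], [0, [-1.6, -3.3, 0], [0, 0, -0.85]], [0, [-1.6, -3.3, 0], [0, 0, -0.85]], [0, [-1.5, -3.3, 0], [0, 0, -0.85]], [0, [-1.4, -3.0, 0], [0, 0, -0.85]], [0, [-1, -1.8, 0], [0, 0, -0.85]], [0, [0, 0, 0], [0, 0, 0]], [0, [0, 0, 0], [0, 0, 0]]]'

```text
time_s: 17.1
tool_pos: [0.5802, -0.0649, 0.2021]
tool_rot: [-178.9, -3.2, -178.5]
force: [-0.4, 0.7, -0.9]
grip_width: 0.0004
```

```bash
python3 st.py .601 -.0635 .13 180 0 180.7; python3 - <<'E'
from h import *
t=pickle.load(open('c8.pkl','rb'));g=cv2.cvtColor(t['image'],cv2.COLOR_BGR2GRAY)
m=np.zeros(g.shape,bool);m[180:203,260:292]=1
blobs(t,m&(g<75),.085)
E
```

```text
17.1 qp [-19.  14.  26.  93.  -5.  78.  99.] v 2.2 pos [ 0.5802 -0.0649  0.2021] [-178.94   -3.16 -178.45] F [-0.4  0.7 -0.9] T [0.07 0.01 0.01] g 0.0004
tip [ 0.6775 -0.0622  0.2043]
shift cm [-2.47  0.22  7.08] turn [-1.08 -3.15  0.88] rows>= 1.8768527031760889
px [276. 192.] c [598.2 -18.1] size [29.6 26.7] ang 89.1 box [[585, -33], [611, -33], [612, -4], [585, -3]]
```

>>> servo_tool --plan '[[0, [-1, 0.1, 1.5], [-1, -1.6, 0.5]], [0, [-0.9, 0, 2.5], [0, -1.5, 0.4]], [0, [-0.3, 0, 2.0], [0, 0, 0]], [0, [0, 0, 0.8], [0, 0, 0]], [0, [0, 0, 0], [0, 0, 0]], [0, [0, 0, 0], [0, 0, 0]]]'

```text
time_s: 17.6
tool_pos: [0.5951, -0.057, 0.1241]
tool_rot: [179.8, -0.7, -179.1]
force: [-0.2, -0.3, 0.3]
grip_width: 0.0003
```

```bash
python3 st.py .600 -.0635 .07 180 0 180.7
```

```text
17.6 qp [-18.  17.  25.  98.  -8.  67. 100.] v 1.1 pos [ 0.5951 -0.057   0.1241] [ 179.85   -0.67 -179.12] F [-0.2 -0.3  0.3] T [ 0.01 -0.03  0.06] g 0.0003
tip [ 0.6922 -0.0556  0.1305]
shift cm [-0.54 -0.67  5.41] turn [ 0.15 -0.67  0.18] rows>= 1.368513859713861
```

>>> servo_tool --plan '[[0, [-0.3, -0.6, 0.8], [0, -0.6, 0]], [0, [-0.1, -0.1, 1.2], [0, 0, 0]], [0, [0, 0, 1.3], [0, 0, 0]], [0, [0, 0, 1.2], [0, 0, 0]], [0, [0, 0, 0.6], [0, 0, 0]], [0, [0, 0, 0], [0, 0, 0]]]'

```text
time_s: 18.1
tool_pos: [0.6017, -0.063, 0.0723]
tool_rot: [179.8, 0.3, -179.0]
force: [0.4, 0.6, 0.1]
grip_width: 0.0006
```

```bash
python3 st.py .600 -.0635 .07 180 0 180.7
```

```text
18.1 qp [-17.  20.  24. 101. -10.  61. 102.] v 0.2 pos [ 0.6017 -0.063   0.0723] [ 179.8     0.34 -178.97] F [0.4 0.6 0.1] T [ 0.03  0.04 -0.  ] g 0.0006
tip [ 0.6986 -0.0613  0.0804]
shift cm [ 0.17 -0.05  0.23] turn [0.2  0.34 0.33] rows>= 0.07303553095191387
```

>>> servo_tool --plan '[[0, [0, 1, 0], [0, 0, 0]], [0, [0, 1, 0], [0, 0, 0]], [0, [0, 1, 0], [0, 0, 0]], [0, [0, 1, 0], [0, 0, 0]], [0, [0, 1, 0], [0, 0, 0]], [0, [0, 1, 0], [0, 0, 0]]]'

```text
time_s: 18.6
tool_pos: [0.6012, -0.0006, 0.0737]
tool_rot: [179.9, 0.4, -179.2]
force: [-0.8, -1.3, -0.2]
grip_width: 0.0003
```

```bash
python3 st.py .600 .0255 .07 180 0 180.7
```

```text
18.6 qp [-22.  20.  23. 101.  -9.  61.  95.] v 13.9 pos [ 6.012e-01 -6.000e-04  7.370e-02] [ 179.94    0.43 -179.17] F [-0.8 -1.3 -0.2] T [-0.32  0.05  0.  ] g 0.0003
tip [0.6981 0.0007 0.0819]
shift cm [0.08 2.61 0.37] turn [0.07 0.43 0.13] rows>= 0.6605839053761265
```

>>> servo_tool --plan '[[0, [0, 1, 0.1], [0, 0, 0]], [0, [0, 0.9, 0.1], [0, 0, 0]], [0, [0, 0.8, 0], [0, 0, 0]], [0, [0, 0.7, 0], [0, 0, 0]], [0, [0, 0.6, 0], [0, 0, 0]]]'

```text
time_s: 19.02
tool_pos: [0.6013, 0.0313, 0.0732]
tool_rot: [-179.0, 0.5, -179.3]
force: [-0.4, -15.6, 1.6]
grip_width: 0.0004
```

```bash
python3 st.py .600 .0255 .07 180 0 180.7
```

```text
19.02 qp [-25.  20.  22. 101.  -7.  60.  91.] v 8.3 pos [0.6013 0.0313 0.0732] [-178.97    0.54 -179.26] F [ -0.4 -15.6   1.6] T [-3.44  0.07 -0.09] g 0.0004
tip [0.6982 0.0327 0.0816]
shift cm [ 0.14 -0.57  0.33] turn [-1.03  0.54  0.03] rows>= 0.16864856900339312
```

At the stop: 15.6 N against a detent of about 5 N. Now back off, lift clear, and check.

>>> servo_tool --plan '[[0, [0, 0.2, 0], [0, 0, 0]], [0, [0, 0, 0], [0, 0, 0]], [0, [0, 0, 0], [0, 0, 0]], [0, [0, -0.8, 0], [0, 0, 0]], [0, [0, -0.6, 0], [0, 0, 0]], [0, [0, 0, -2], [0, 0, 0]], [0, [0.3, 0, -3], [0, 0, 0]], [0, [0.5, 0, -3.5], [0, 0, 0]], [0, [1.5, 0, -3.5], [0, 0, 0]], [0, [3, 0, -2], [0, 0, 0]], [0, [3.5, -2, 0], [0, 0, 0]], [0, [3.5, -3, 0], [0, 0, 0]], [0, [2, -3.5, 0], [0, 0, 0]], [0, [0, -3.5, 0], [0, 0, 0]], [0, [0, -3.5, 0], [0, 0, 0]], [0, [0, -3.5, 0], [0, 0, 0]], [0, [0, -3.5, 0], [0, 0, 0]], [0, [0, 0, 0], [0, 0, 0]], [0, [0, 0, 0], [0, 0, 0]]]'

```text
time_s: 20.6
tool_pos: [0.457, -0.2056, 0.2239]
tool_rot: [-179.9, 1.4, -178.5]
force: [0.4, 0.4, -0.1]
grip_width: 0.0002
```

```bash
python3 st.py; python3 - <<'E'
from h import *
from cell import env
t=env.read_camera('top');s=env.read_camera('scene')
pickle.dump((t,s),open('c9.pkl','wb'))
cv2.imwrite('pics/f.png',np.vstack([np.hstack([cv2.resize(t['image'][110:230,230:310],(240,360)),cv2.resize(s['image'][140:300,190:440],(560,360))]),cv2.resize(t['image'][100:320,100:460],None,fx=800/360,fy=1.05)]))
g=cv2.cvtColor(t['image'],cv2.COLOR_BGR2GRAY)
m=np.zeros(g.shape,bool);m[180:203,240:296]=1
blobs(t,m&(g<75),.085)
h=plane(t,[[0,0]],.25)
E
```

```text
20.6 qp [-17.  -2.  38. 106.   1.  75. 112.] v 3.4 pos [ 0.457  -0.2056  0.2239] [-179.92    1.36 -178.51] F [ 0.4  0.4 -0.1] T [ 0.05  0.03 -0.04] g 0.0002
tip [ 0.5538 -0.203   0.2337]
px [254. 193.] c [596.3  45.5] size [26.6 26.7] ang 89.2 box [[583, 32], [609, 32], [610, 59], [583, 59]]
```

View pics/f.png

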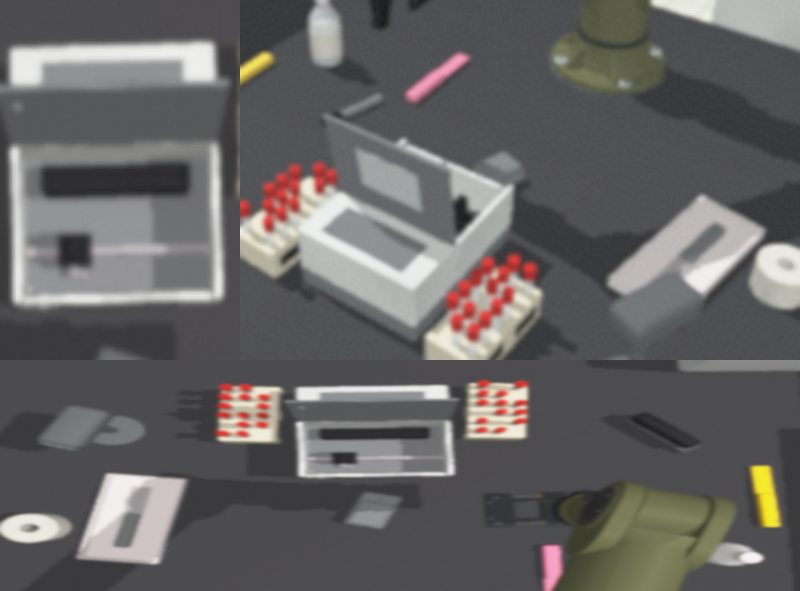

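The picture shows the cover open, the tab at the left, the pry in the tray and the bystanders in place. The carriage estimate is not yet clear-cut, so I'll measure it more finely against the printer walls.

```bash
python3 - <<'E'
from h import *
t0=pickle.load(open('c8.pkl','rb'));t1,s=pickle.load(open('c9.pkl','rb'))
print('cam',ray(t1,[0,0])[0])
for n,t in(('before',t0),('after',t1)):
    g=cv2.cvtColor(t['image'],cv2.COLOR_BGR2GRAY)
    for r in (188,190,192,194,196,198): print(n,r,[int(v) for v in g[r,230:308]])
print(plane(t1,[[230,192],[308,192]],.09),plane(t1,[[230,192],[308,192]],.105))
E
```

```text
cam [ 0.47660959 -0.0042616   1.24737123]
before 188 [59, 58, 65, 100, 169, 219, 221, 195, 167, 154, 148, 147, 147, 147, 148, 147, 147, 148, 148, 147, 147, 148, 148, 147, 148, 147, 148, 146, 142, 132, 124, 120, 119, 119, 118, 119, 120, 119, 119, 115, 101, 80, 65, 56, 53, 56, 57, 58, 59, 61, 66, 82, 101, 110, 112, 112, 112, 112, 112, 112, 112, 112, 112, 112, 112, 112, 112, 113, 114, 124, 149, 190, 208, 173, 114, 83, 76, 76]
before 190 [60, 59, 65, 100, 168, 220, 222, 195, 168, 155, 149, 147, 146, 146, 146, 147, 147, 146, 148, 147, 147, 146, 145, 145, 146, 147, 147, 146, 139, 126, 118, 117, 117, 115, 114, 115, 114, 114, 114, 110, 98, 70, 44, 39, 40, 42, 45, 46, 45, 47, 54, 74, 102, 119, 122, 118, 117, 116, 116, 115, 115, 116, 116, 117, 118, 117, 119, 119, 120, 126, 148, 188, 208, 175, 117, 83, 76, 77]
before 192 [58, 59, 64, 100, 168, 218, 220, 195, 174, 169, 167, 166, 164, 164, 164, 165, 165, 165, 165, 166, 165, 163, 161, 161, 163, 166, 167, 167, 166, 163, 162, 161, 155, 141, 133, 133, 133, 133, 133, 130, 114, 79, 48, 39, 40, 45, 45, 48, 47, 49, 62, 98, 142, 168, 171, 159, 145, 138, 1
[... 3012 characters left out ...]
, 148, 147, 146, 145, 137, 123, 116, 115, 114, 113, 113, 114, 113, 113, 113, 113, 113, 113, 113, 113, 113, 113, 115, 120, 138, 183, 217, 200, 139, 89, 78, 78]
after 198 [60, 59, 64, 100, 173, 227, 230, 205, 173, 157, 148, 143, 139, 131, 122, 119, 119, 117, 112, 97, 76, 67, 72, 85, 98, 98, 87, 80, 82, 90, 113, 136, 147, 149, 148, 148, 148, 148, 149, 149, 149, 149, 148, 149, 149, 149, 149, 149, 148, 146, 138, 123, 114, 113, 113, 113, 113, 114, 113, 113, 113, 113, 113, 113, 113, 113, 113, 113, 113, 119, 138, 183, 217, 199, 138, 88, 77, 76]
[[ 0.6013393   0.11711388  0.09      ]
 [ 0.5976004  -0.11218153  0.09      ]] [[ 0.59972275  0.1155408   0.105     ]
 [ 0.59603231 -0.11078284  0.105     ]]
```

The carriage reads about 0.079 m against the walls, which puts it at the 0.078 stop. It started near 0.013, which explains the shorter travel. Handing in.

```bash
python3 -c "
from cell import env
print(env.sign_off())"
```

```text
the job is handed in; nothing more can be done
None
```

I levered the cover open with the pry tool, pushed the carriage to its left stop and left the pry flat in the tray. I handed in at about 20.7 s of the 72 s; no verdict was returned.

- **Cover:** the blade lifted it to about 0.33 rad, then swung it up to about 1.57 rad (from the blade-tip position). I pushed it a little further back before withdrawing. In the last images it stands upright or slightly beyond. The gripper stayed clear of it throughout the levering.
- **Carriage:** I pushed the tab with the closed fingers until the force reached 15.6 N, well above the detent's roughly 5 N. The top camera puts the carriage at about 0.079 m, against a stop at 0.078. My first reading disagreed: the block had moved only 65 mm. That fits if it started near 0.013 m, as the earlier image suggests, rather than at 0.
- **Pry and desk:** the last images show the pry flat near the middle of the tray. The bystanders I could see looked unmoved, judged by eye only. The marker was hidden by the arm in the last top view but showed in place in the scene view. The stapler, scanner and bottle were never near the work. The arm touched nothing at the end.

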